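Re-home three mended vessels in their colour-coded nests

TASK

On the conservation bench, three small mended clay vessels have been put back in each other's trays. Put each one upright in the middle of the tray that has the colour of the tape on its rim, parking one in the empty black spare tray on the way. They are fragile: keep them upright, set them down gently without dropping them, never stand one on the bare bench, and leave the jar, the tape roll and the brush where they are.

Things in the scene. Friction and masses are not known exactly. Their poses are not given: they have to be found in the camera images.
- beaker_center (a point): Terracotta-red straight beaker with BLUE tape round its rim: 66 mm high, outside diameter 50 mm from 10 mm above its foot up to the rim (foot 42 mm), open top, about 0.2 kg. The point is on its axis, half-way up (33 mm above its foot); z along its axis.
- cup_center (a point): Dark brown wide cup with YELLOW tape round its rim: 62 mm high, outside diameter 62 mm from 18 mm above its foot up to the rim (foot 46 mm), open top, about 0.2 kg. The point is on its axis, half-way up (31 mm above its foot); z along its axis.
- flask_center (a point): Pale clay flask with a narrow neck and GREEN tape round its rim: 66 mm high, outside diameter 56 mm between 16 and 44 mm above its foot, neck 36 mm wide at 56 mm (foot 42 mm), open top, about 0.2 kg. The point is on its axis, half-way up (33 mm above its foot, on the straight belly); z along its axis.
- tray_blue: Blue square nest tray, fixed to the bench: outside 110 x 110 mm, frame 12 mm wide and 16 mm high; grey foam floor 86 x 86 mm whose top is 10 mm above the bench. Home of the vessel with blue tape. Origin: centre of the underside, at bench level; z up, x and y along its sides.
- tray_yellow: Yellow square nest tray, fixed to the bench: outside 110 x 110 mm, frame 12 mm wide and 16 mm high; grey foam floor 86 x 86 mm whose top is 10 mm above the bench. Home of the vessel with yellow tape. Origin: centre of the underside, at bench level; z up, x and y along its sides.
- tray_green: Green square nest tray, fixed to the bench: outside 110 x 110 mm, frame 12 mm wide and 16 mm high; grey foam floor 86 x 86 mm whose top is 10 mm above the bench. Home of the vessel with green tape. Origin: centre of the underside, at bench level; z up, x and y along its sides.
- tray_spare: Black square nest tray, fixed to the bench: outside 110 x 110 mm, frame 12 mm wide and 16 mm high; grey foam floor 86 x 86 mm whose top is 10 mm above the bench. The spare nest: empty at the start, for parking a vessel on the way. Origin: centre of the underside, at bench level; z up, x and y along its sides.
- jar: Bystander: clear glass jar with a blue cap, diameter 68 mm, 110 mm high, standing. Origin: centre of its underside.
- tape_roll: Bystander: roll of blue tape lying flat, outside diameter 90 mm, 22 mm high. Origin: centre of its underside.
- brush: Bystander: brush 180 mm long, lying on the bench beyond the trays. Origin on its underside; its length is along its x axis.
Things that resemble listed ones, but are neither listed nor needed, are in the scene too. Of the things that look like the tray_green, take the one that is farthest from the robot's base at the start.

How it is judged:
By the outcome, as a careful person would: the job done as asked, in the order asked, and still so for the second after the job is handed in, with the robot touching nothing.
It also fails if it takes over 115 s, if anything falls off the work surface, if the arm or the gripper's body presses on something with over 40 N, if the wrist force passes 120 N, or if a joint passes its speed limit or range.

ROBOT

A 7-joint arm with a two-finger parallel gripper is mounted at the origin on the work surface. World frame = base frame: x ahead of the robot, y to its left, z up, the work surface at z = 0. Lengths are in m, angles in rad, forces in N, time in s.
With the tool pointing down it reaches from about 0.4 to 0.9 m from the base axis. Payload 5.5 kg.
Tool frame: the origin (TCP) lies between the finger pads; the fingertips stand ahead of it and the grasp point (between the pads) lies 6 mm ahead of it (arm.finger_overhang is the z of the fingertips in the tool frame, in m); z points along the fingers, y is the line along which they close (so a half turn about z gives the same grasp; the last joint's range is limited). The gripper opens to 85 mm and grips with 20 to 120 N. Pads are 22 mm wide; open, the fingers measure 114 mm over their backs; the gripper's body (76 mm by 85 mm) begins 54 mm behind the grasp point. The pads swing forward as they close: fully open they stand 13 mm farther back than shut.
Start: joints at [1.574, 0.501, -0.427, 1.55, 0.221, 1.138, -0.21], TCP at [0.167, -0.628, 0.256] pointing down, gripper open.
Joint ranges: [-2.88, 2.88], [-0.31, 2.03], [-1.54, 1.56], [0.2, 2.42], [-1.41, 4.55], [0.19, 2.02], [-2.57, 2.57]. Speed limits (rad/s): [2.57, 2.57, 3.14, 3.14, 3.14, 3.14, 3.14].

INTERFACE

Orientations are given as a rotation vector (axis times angle).
In Python, from cell import arm gives the robot as it stands.
- The arm moves only by the tool step_arm, never from a script. Its argument "increments" is text: rows parted by semicolons, each of 5 numbers parted by spaces: the shift along the tool's x, y, z in mm, then the turn about the tool's z in degrees, then the closure, from 0 (fully open) to 1 (shut). In form: x y z roll grip; .... A call has 1 to 20 rows; each row is the pose to reach, as a shift and turn from the pose commanded when the call began, along the tool's axes at that moment; what a row does not reach only later rows make up. A row lasts 1/10 s, in which the tool goes at most 50 mm and 8.59 degrees, less where a joint would pass 70% of its speed; a pose out of reach is approached as far as the arm can. A call with a gripper value outside its range is refused whole. The fingers move at their own pace and stop on an object; the grip force is fixed at half the most. Time passes only in rows, so rows that repeat a pose let the fingers close. It gives the time, the measured TCP pose, the force, the opening and the grip force at its end, in the units of the state.
- arm.state(): the state, without advancing time (a new reading comes with each control period).
- arm.capture(name): name is "scene" or "side" or "wrist"; returns a dict with "color" (384x512x3 uint8, red, green, blue), "depth" (384x512 float32, m along the optical axis (not along the pixel's ray), 0 where there is no reading), "fx", "fy", "cx", "cy" (pixels), "xyz" and "orientation" of the camera in the world. Camera axes: x right, y up, looking along -z (the intrinsics and any distortion apply to the point x, -y, -z); pixel columns grow to the right and rows downward; lengths in m; the calibration is good to about 2 mm. A picture is of the moment at which its call begins.
- arm.job_done(): hands the job in; it is judged then, once.
The state is a dict: "time_s": time; "q": joint angles; "qd": joint speeds; "joint_efforts": joint torques, N m; "tcp_pos": TCP position; "tcp_rot": TCP orientation; "wrist_force": force on the tool from outside, world axes, zero at the start; "torque": the same for the moment, N m; "finger_gap": opening from 0.0 (shut) to 1.0 (fully open); "grip_force": force on a finger pad.
Only numpy, scipy, OpenCV 4.12 (cv2) and the standard library are available. Lean on these libraries where they do the work, as an engineer would, in place of code of your own. Each camera call takes 0.05 s, during which the arm holds its last target. There are 200 camera calls.

## Working session

There is one attempt and no reset: what is moved stays moved. The work goes in short steps, Python scripts to look and compute and a tool call to move; the robot and the scene stay as the last step left them, time stands still between calls to the robot, and variables do not carry over. Pictures are saved under pics/ and viewed, at most 14 in all, crops included, and the job is handed in when it is done.

Besides the shell and the picture viewer there is one more tool, called by a JSON object that holds its "api" and its "payload". step_arm: Moves the arm, as the interface text tells. Its arguments: {"type":"object","properties":{"increments":{"type":"string"}},"required":["increments"]}

```bash
ls; mkdir -p pics; cat > h.py <<'E'
import numpy as np,cv2
from scipy.spatial.transform import Rotation as R
from cell import arm
def cap(n):
    c=arm.capture(n); np.savez('pics/'+n+'.npz',**{k:np.array(v) for k,v in c.items()}); return c
def load(n): return dict(np.load('pics/'+n+'.npz'))
def rot(c):
    o=np.array(c['orientation']); return (R.from_rotvec(o).as_matrix() if o.size==3 else R.from_quat(o).as_matrix() if o.size==4 else o)
def world(c):
    d=c['depth'];v,u=np.mgrid[:d.shape[0],:d.shape[1]]
    p=np.stack([(u-c['cx'])/c['fx']*d,-(v-c['cy'])/c['fy']*d,-d],-1)
    return p@rot(c).T+c['xyz']
def plane(c,u,v,z):
    r=rot(c)@np.array([(u-c['cx'])/c['fx'],-(v-c['cy'])/c['fy'],-1]); o=np.array(c['xyz']); return o+r*(z-o[2])/r[2]
E
python3 - <<'E'
from h import *
s=arm.state();print(s)
for n in('scene','side','wrist'):
    c=cap(n);print(n,{k:v for k,v in c.items() if k not in('color','depth')},(c['depth']>0).mean())
    cv2.imwrite(f'pics/{n}0.png',cv2.resize(c['color'][:,:,::-1],(800,600),interpolation=cv2.INTER_CUBIC))
E
```

```text
pics
{'time_s': 0.0, 'q': array([ 1.57421176,  0.50185161, -0.42680094,  1.55146123,  0.22082838,
        1.13830784, -0.21028137]), 'qd': array([-0.00128291,  0.00108344,  0.00121755, -0.00175192, -0.00065364,
        0.00112195,  0.0005409 ]), 'joint_efforts': array([ 1.26870118e-04, -5.69523847e+01, -5.81596524e+00, -2.80934125e+01,
        1.05739071e-02,  1.20901479e-02,  4.26951445e-06]), 'tcp_pos': array([ 0.16675246, -0.62757135,  0.25525315]), 'tcp_rot': array([-3.11317239e+00, -4.06819020e-01,  3.31431312e-04]), 'wrist_force': array([0.7259781 , 0.60185583, 0.07917998]), 'torque': array([ 0.00755171,  0.03685917, -0.0233945 ]), 'grip_force': 0.0, 'finger_gap': 1.0006952494631776}
scene {'fx': 425.22253409213556, 'fy': 425.22253409213556, 'cx': 256.5275208606307, 'cy': 193.3562185754755, 'xyz': array([1.24666112, 0.01109238, 1.08212086]), 'orientation': array([0.46181009, 0.45784589, 1.52429104])} 0.9961802164713541
side {'fx': 358.4700949283457, 'fy': 358.4700949283457, 'cx': 255.51052419067076, 'cy': 189.93160843413338, 'xyz': array([0.09611022, 0.53398415, 0.93287135]), 'orientation': array([ 0.30690159, -0.7933323 , -2.25546882])} 0.996185302734375
wrist {'fx': 301.9560740185484, 'fy': 301.9560740185484, 'cx': 256.0889406381869, 'cy': 190.98736831566802, 'xyz': array([ 0.24653961, -0.6060284 ,  0.37273385]), 'orientation': array([-0.27458182,  0.21390885, -1.29966283])} 0.9960683186848959
```

View pics/scene0.png

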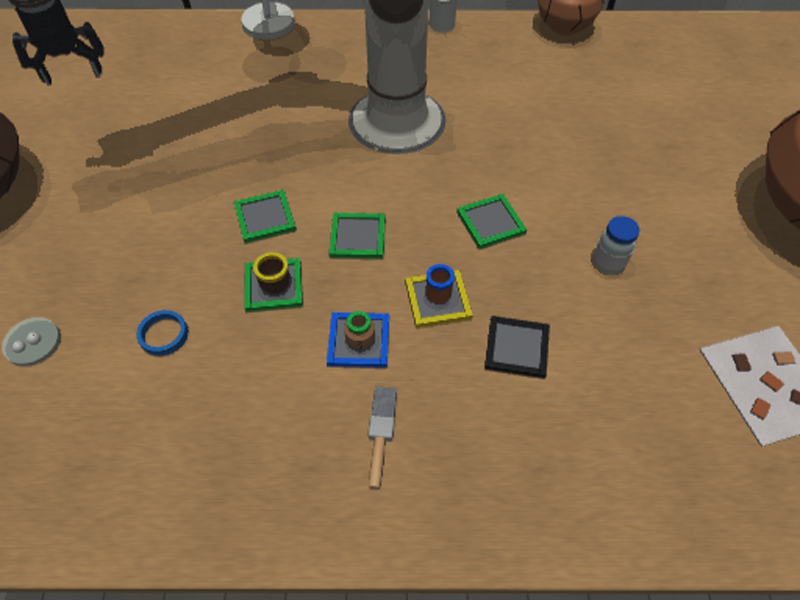

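View pics/side0.png

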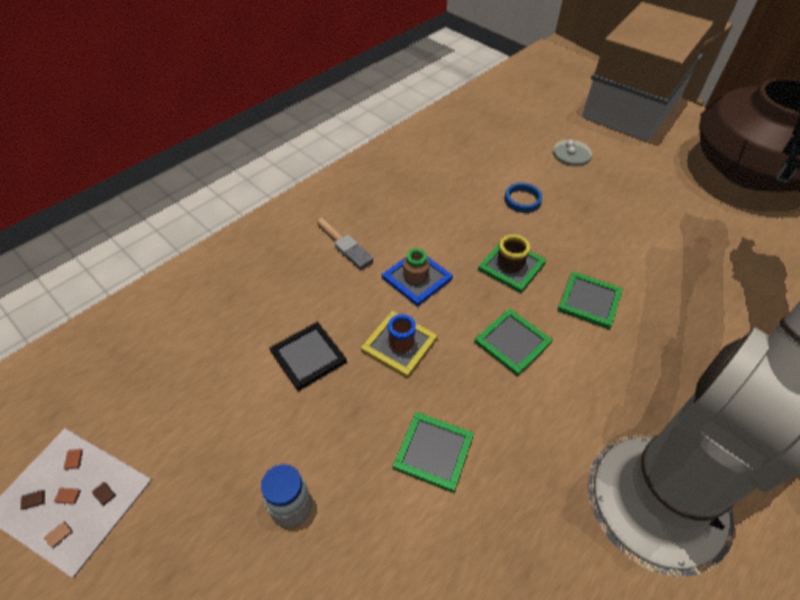

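The scene picture (800x600) shows four green trays at (265,215), (357,235), (491,220) and (273,284, holding the cup). The beaker is in the yellow tray at (438,297), the flask in the blue tray at (359,338), and the spare tray at (518,346) is empty. The other blue things are the tape roll at (162,332) and the jar cap at (622,230).

```bash
cat > m.py <<'E'
from h import *
H={'blue':(105,128),'yellow':(22,35),'green':(50,85)}
def comps(c,col,amin=40):
    h=cv2.cvtColor(c['color'],cv2.COLOR_RGB2HSV)
    if col=='black': m=(h[...,2]<55)
    else:
        a,b=H[col]; m=(h[...,0]>=a)&(h[...,0]<=b)&(h[...,1]>130)&(h[...,2]>60)
    return m
def trays(c,col):
    W=world(c); m=comps(c,col)&(W[...,2]>0.004)&(W[...,2]<0.03)
    n,l=cv2.connectedComponents(cv2.morphologyEx(m.astype(np.uint8),cv2.MORPH_CLOSE,np.ones((5,5))))
    out=[]
    for i in range(1,n):
        v,u=np.nonzero((l==i)&m)
        if len(v)<80: continue
        P=np.array([plane(c,a,b,0.014)[:2] for a,b in zip(u,v)]).astype(np.float32)
        (x,y),(w,hh),a=cv2.minAreaRect(P*1000)
        if 90<w<135 and 90<hh<135: out.append((round(x),round(y),round(w),round(hh),round(a,1),round(np.hypot(x,y))))
    return out
def rims(c,col,zt):
    W=world(c); m=comps(c,col)&(W[...,2]>zt-0.012)&(W[...,2]<zt+.01)
    n,l,s,_=cv2.connectedComponentsWithStats(cv2.morphologyEx(m.astype(np.uint8),cv2.MORPH_CLOSE,np.ones((3,3))))
    out=[]
    for i in range(1,n):
        if s[i,4]<25: continue
        v,u=np.nonzero((l==i)&m); p=W[v,u]; t=p[p[:,2]>zt-.004]
        if len(t)<8: continue
        A=np.c_[2*t[:,:2],np.ones(len(t))]; x=np.linalg.lstsq(A,(t[:,:2]**2).sum(1),rcond=None)[0]
        out.append((np.round(x[:2]*1000,1),'r',round(1000*np.sqrt(x[2]+x[0]**2+x[1]**2),1),'ztop',round(1000*np.percentile(p[:,2],97),1),len(t)))
    return out
E
python3 - <<'E'
from m import *
for n in('scene','side'):
    c=load(n); print(n)
    for k in('blue','yellow','green','black'): print(' tray',k,trays(c,k))
    for k,z in(('blue',.076),('yellow',.072),('green',.076)): print(' rim',k,rims(c,k,z))
    W=world(c); v,u=(350,510) if n=='scene' else (20,180)
    print(' bench z',W[v,u][2])
print(arm.finger_overhang)
c=load('scene'); cv2.imwrite('pics/crop0.png',cv2.resize(c['color'][110:245,140:360,::-1],(800,491),interpolation=cv2.INTER_CUBIC))
E
```

```text
scene
 tray blue [(619, -67, 110, 115, 88.2, 622)]
 tray yellow [(526, 85, 117, 112, 10.4, 532)]
 tray green [(316, -276, 118, 109, 18.2, 420), (327, 203, 116, 110, 22.5, 385), (367, -79, 117, 109, 0.3, 375), (493, -240, 116, 110, 6.5, 548)]
 tray black [(633, 228, 109, 115, 79.9, 673)]
 rim blue [(array([517.6,  85.5]), 'r', np.float64(23.0), 'ztop', np.float64(79.3), 125)]
 rim yellow [(array([ 493.7, -235.1]), 'r', np.float64(28.9), 'ztop', np.float64(75.6), 152)]
 rim green [(array([618.4, -63.4]), 'r', np.float64(18.0), 'ztop', np.float64(79.2), 106)]
 bench z -0.001269658524052364
side
 tray blue [(612, -65, 114, 113, 88.2, 616)]
 tray yellow [(520, 84, 113, 115, 10.9, 527)]
 tray green [(487, -238, 109, 109, 7.7, 543), (311, -277, 106, 111, 18.9, 416), (363, -77, 110, 108, 89.0, 371), (321, 203, 107, 110, 22.8, 380)]
 tray black [(624, 230, 109, 113, 80.3, 666)]
 rim blue [(array([514.2,  85. ]), 'r', np.float64(22.4), 'ztop', np.float64(79.3), 105)]
 rim yellow [(array([ 491.1, -235.2]), 'r', np.float64(28.8), 'ztop', np.float64(76.0), 118)]
 rim green [(array([614.9, -63.3]), 'r', np.float64(17.4), 'ztop', np.float64(79.8), 56)]
 bench z -0.38246004331191863
0.025
```

View pics/crop0.png

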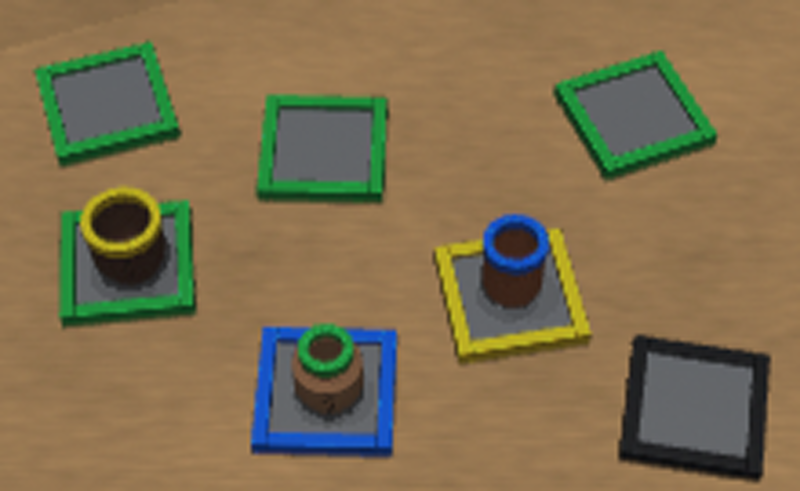

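Measured sizes, rim radii and heights match the descriptions. The green tray farthest from the base is the one at (490,-239), r≈545 mm, holding the cup. Averaged over the two views:

| Thing | x, y (mm) |
|---|---|
| Blue tray | (615,-66) |
| Yellow tray | (523,84) |
| Spare tray | (629,229) |
| Beaker | (516,85) |
| Cup | (492,-235) |
| Flask | (616,-63) |

Order: beaker to spare, cup to yellow, flask to green, beaker to blue.

```bash
cat > d.py <<'E'
import sys
from h import *
s=arm.state(); M=R.from_rotvec(s['tcp_rot']).as_matrix(); p=np.array(s['tcp_pos'])*1000
print('t',round(s['time_s'],2),'tcp',p.round(1),'xaxis',M[:,0].round(3),'z',M[:,2].round(3),'q',s['q'].round(2),'gap',round(s['finger_gap'],3),'F',s['wrist_force'].round(1))
for a in sys.argv[1:]:
    t=np.array([float(k) for k in a.split(',')]); print(a,'->',(M.T@(t-p)).round(1))
E
python3 d.py 420,-300,230 516,85,200 516,85,49
```

```text
t 0.15 tcp [ 166.8 -627.7  255.5] xaxis [0.966 0.257 0.   ] z [-0.     0.001 -1.   ] q [ 1.57  0.5  -0.43  1.55  0.22  1.14 -0.21] gap 1.0 F [ 0.1  0.7 -0.2]
420,-300,230 -> [ 328.9 -251.6   25.9]
516,85,200 -> [ 520.6 -599.    56.4]
516,85,49 -> [ 520.6 -598.8  207.4]
```

{"api": "step_arm", "payload": {"increments": "20 -15 2 0 0; 55 -42 4 0 0; 90 -69 7 0 0; 125 -96 10 0 0; 160 -123 13 0 0; 195 -150 16 0 0; 230 -176 19 0 0; 265 -203 22 0 0; 300 -230 24 0 0; 329 -252 26 0 0; 350 -290 30 0 0; 370 -328 32 0 0; 390 -366 34 0 0; 410 -403 36 0 0; 430 -440 38 0 0; 450 -478 42 0 0; 470 -515 45 0 0; 490 -550 48 0 0; 508 -580 52 0 0; 520 -599 56 0 0"}}

```text
time_s: 2.15
tcp_pos: [0.5158, 0.0877, 0.2003]
tcp_rot: [-3.113, -0.412, -0.001]
wrist_force: [0.1, 0.8, -0.2]
finger_gap: 1.0
grip_force: 0.0
```

```bash
python3 d.py 516,85,200 516,85,49; python3 - <<'E'
from m import *
c=cap('wrist'); cv2.imwrite('pics/w1.png',c['color'][:,:,::-1])
print(c['xyz'],rims(c,'blue',.076),trays(c,'yellow'))
E
```

```text
t 2.15 tcp [515.8  87.7 200.3] xaxis [0.966 0.26  0.001] z [ 0.     0.001 -1.   ] q [ 0.39  0.4  -0.74  1.91  0.33  0.95 -1.82] gap 1.0 F [ 0.1  0.8 -0.2]
516,85,200 -> [-0.5  2.6  0.3]
516,85,49 -> [ -0.6   2.8 151.3]
[0.5954123  0.10955798 0.3177458 ] [(array([517.3,  85.5]), 'r', np.float64(22.6), 'ztop', np.float64(77.2), 1428)] [(523, 84, 111, 110, 10.7, 530)]
```

View pics/w1.png

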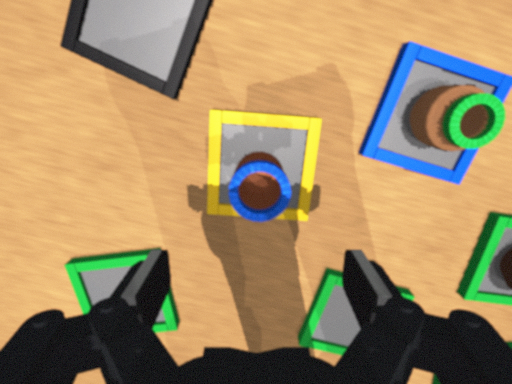

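The wrist view shows the blue rim at (260,190) between the fingers. Ray and depth place it at (517,85), which agrees with the first measurement. Descending and gripping.

{"api": "step_arm", "payload": {"increments": "1 2 20 0 0; 1 2 55 0 0; 1 2 90 0 0; 1 2 115 0 0; 1 2 132 0 0; 1 2 143 0 0; 1 2 150 0 0; 1 2 150 0 0; 1 2 150 0 0.2; 1 2 150 0 0.3; 1 2 150 0 0.4; 1 2 150 0 0.5; 1 2 150 0 0.6; 1 2 150 0 0.8; 1 2 150 0 1; 1 2 150 0 1; 1 2 150 0 1; 1 2 150 0 1"}}

```text
time_s: 4.0
tcp_pos: [0.518, 0.0831, 0.0513]
tcp_rot: [-3.115, -0.407, -0.003]
wrist_force: [-1.5, 0.9, 6.7]
finger_gap: 0.564
grip_force: 62.3
```

```bash
python3 d.py 517,85,170 629,229,170 629,229,51
```

```text
t 4.0 tcp [518.   83.1  51.3] xaxis [0.966 0.257 0.002] z [ 0.002  0.    -1.   ] q [ 0.26  0.63 -0.59  1.99  0.55  0.68 -1.99] gap 0.564 F [-1.5  0.9  6.7]
517,85,170 -> [  -0.2   -2.  -118.7]
629,229,170 -> [ 145.  -112.4 -118.4]
629,229,51 -> [ 144.8 -112.4    0.6]
```

{"api": "step_arm", "payload": {"increments": "0 0 -5 0 1; 0 0 -20 0 1; 0 0 -45 0 1; 0 0 -75 0 1; 0 0 -100 0 1; 3 -2 -113 0 1; 15 -12 -118 0 1; 35 -27 -118 0 1; 60 -46 -118 0 1; 85 -66 -118 0 1; 110 -85 -118 0 1; 130 -101 -115 0 1; 141 -110 -105 0 1; 145 -113 -85 0 1; 145 -113 -65 0 1; 145 -113 -45 0 1; 145 -113 -30 0 1; 145 -113 -20 0 1; 145 -113 -20 0 1"}}

```text
time_s: 5.9
tcp_pos: [0.6268, 0.2278, 0.068]
tcp_rot: [3.114, 0.406, -0.006]
wrist_force: [-0.7, -0.9, -1.6]
finger_gap: 0.56
grip_force: 62.1
```

```bash
python3 d.py 629,229,51; python3 - <<'E'
from m import *
for n in ('scene','wrist'):
    c=cap(n); print(n,rims(c,'blue',.098),trays(c,'black'))
E
```

```text
t 5.9 tcp [626.8 227.8  68. ] xaxis [ 0.967  0.256 -0.004] z [-0.003 -0.002 -1.   ] q [ 0.02  0.8  -0.6   1.61  0.54  0.9  -2.09] gap 0.56 F [-0.7 -0.9 -1.6]
629,229,51 -> [ 2.5 -0.6 17. ]
scene [(array([413.3, 441.8]), 'r', np.float64(14.6), 'ztop', np.float64(108.0), 13), (array([434.5, 432. ]), 'r', np.float64(22.3), 'ztop', np.float64(107.9), 46), (array([630.3, 227.6]), 'r', np.float64(20.0), 'ztop', np.float64(95.4), 11)] [(634, 228, 110, 112, 80.3, 673)]
wrist [(array([629. , 229.5]), 'r', np.float64(21.3), 'ztop', np.float64(95.0), 2349)] []
```

{"api": "step_arm", "payload": {"increments": "0 0 6 0 1; 0 0 11 0 1; 0 0 14 0 1; 0 0 15.5 0 1; 0 0 16.5 0 1; 0 0 17 0 1; 0 0 17 0 1"}}

```text
time_s: 6.7
tcp_pos: [0.6283, 0.2292, 0.0533]
tcp_rot: [-3.115, -0.407, -0.0]
wrist_force: [-0.6, 0.7, -2.7]
finger_gap: 0.564
grip_force: 62.1
```

{"api": "step_arm", "payload": {"increments": "0 0 0.7 0 1; 0 0 1.3 0 1; 0 0 1.8 0 1; 0 0 2.2 0 1; 0 0 2.2 0 1"}}

```text
time_s: 7.2
tcp_pos: [0.6283, 0.2291, 0.0515]
tcp_rot: [3.115, 0.407, 0.0]
wrist_force: [-1.1, -0.6, 2.1]
finger_gap: 0.563
grip_force: 62.4
```

Contact (force turned upward). Releasing slowly, then lifting.

{"api": "step_arm", "payload": {"increments": "0 0 0 0 0.4; 0 0 0 0 0.35; 0 0 0 0 0.3; 0 0 0 0 0.2; 0 0 0 0 0.1; 0 0 0 0 0; 0 0 0 0 0; 0 0 -8 0 0; 0 0 -30 0 0; 0 0 -65 0 0; 0 0 -105 0 0; 0 0 -140 0 0; 0 0 -150 0 0; 0 0 -150 0 0"}}

```text
time_s: 8.6
tcp_pos: [0.6295, 0.2298, 0.204]
tcp_rot: [-3.114, -0.407, -0.007]
wrist_force: [0.5, 0.3, -0.6]
finger_gap: 0.998
grip_force: 0.0
```

```bash
python3 d.py 492,-235,200; python3 - <<'E'
from m import *
for n in ('wrist',):
    c=cap(n); print(n,rims(c,'blue',.076),trays(c,'black'))
E
```

```text
t 8.6 tcp [629.5 229.8 204. ] xaxis [0.966 0.257 0.005] z [ 0.005  0.001 -1.   ] q [ 0.07  0.65 -0.68  1.54  0.44  1.11 -2.02] gap 0.998 F [ 0.5  0.3 -0.6]
492,-235,200 -> [-252.3  413.9    2.8]
wrist [(array([627.8, 229.4]), 'r', np.float64(22.8), 'ztop', np.float64(77.2), 1498)] []
```

{"api": "step_arm", "payload": {"increments": "-10 16 0 0 0; -28 46 0 0 0; -48 79 0 0 0; -68 112 0 0 0; -88 145 0 0 0; -108 178 0 0 0; -128 210 0 0 0; -148 243 0 0 0; -168 276 0 0 0; -188 309 0 0 0; -208 342 0 0 0; -226 371 1 0 0; -240 394 2 0 0; -248 407 3 0 0; -252 414 3 0 0; -252 414 3 0 0"}}

```text
time_s: 10.25
tcp_pos: [0.4906, -0.2358, 0.1973]
tcp_rot: [-3.114, -0.405, 0.001]
wrist_force: [-0.5, 0.2, -0.7]
finger_gap: 0.998
grip_force: 0.0
```

```bash
python3 - <<'E'
from m import *
c=cap('wrist'); print(rims(c,'yellow',.072),trays(c,'green'))
E
python3 d.py 493,-235,50
```

```text
[(array([ 493.1, -235.9]), 'r', np.float64(28.7), 'ztop', np.float64(73.3), 1965)] [(491, -241, 110, 110, 6.9, 547), (368, -80, 112, 115, 88.6, 376), (318, -277, 115, 109, 18.6, 421)]
t 10.3 tcp [ 491.2 -234.7  197.6] xaxis [ 0.966  0.258 -0.   ] z [-0.     0.001 -1.   ] q [ 0.93  0.43 -0.67  1.87  0.32  0.96 -1.19] gap 0.998 F [ 0.7 -0.1  0.6]
493,-235,50 -> [  1.7   1.  147.6]
```

{"api": "step_arm", "payload": {"increments": "2 1 20 0 0; 2 1 55 0 0; 2 1 90 0 0; 2 1 115 0 0; 2 1 131 0 0; 2 1 141 0 0; 2 1 147 0 0; 2 1 147 0 0; 2 1 147 0 0.1; 2 1 147 0 0.2; 2 1 147 0 0.3; 2 1 147 0 0.4; 2 1 147 0 0.6; 2 1 147 0 1; 2 1 147 0 1; 2 1 147 0 1"}}

```text
time_s: 11.9
tcp_pos: [0.4939, -0.2366, 0.0525]
tcp_rot: [3.114, 0.407, 0.002]
wrist_force: [-1.4, 0.6, 6.5]
finger_gap: 0.71
grip_force: 63.2
```

```bash
python3 d.py 523,84,170 523,84,70
```

```text
t 11.9 tcp [ 493.9 -236.6   52.5] xaxis [0.966 0.257 0.001] z [ 0.001 -0.001 -1.   ] q [ 0.82  0.64 -0.54  1.94  0.5   0.69 -1.33] gap 0.71 F [-1.4  0.6  6.5]
523,84,170 -> [ 110.6 -302.2 -117.9]
523,84,70 -> [ 110.5 -302.3  -17.9]
```

{"api": "step_arm", "payload": {"increments": "0 0 -5 0 1; 0 0 -20 0 1; 0 0 -45 0 1; 0 0 -75 0 1; 0 0 -100 0 1; 2 -5 -113 0 1; 9 -24 -118 0 1; 19 -53 -118 0 1; 31 -85 -118 0 1; 43 -117 -118 0 1; 55 -150 -118 0 1; 67 -182 -118 0 1; 79 -215 -118 0 1; 90 -246 -118 0 1; 100 -273 -115 0 1; 107 -292 -103 0 1; 110 -301 -82 0 1; 110 -302 -55 0 1; 110 -302 -30 0 1; 110 -302 -20 0 1"}}

```text
time_s: 13.9
tcp_pos: [0.5199, 0.084, 0.069]
tcp_rot: [-3.115, -0.408, 0.006]
wrist_force: [-1.1, 0.6, -1.2]
finger_gap: 0.71
grip_force: 65.4
```

{"api": "step_arm", "payload": {"increments": "0 0 0 0 1; 0 0 0 0 1"}}

```text
time_s: 14.1
tcp_pos: [0.5224, 0.0842, 0.0719]
tcp_rot: [-3.115, -0.407, -0.001]
wrist_force: [-0.2, 0.9, -1.1]
finger_gap: 0.711
grip_force: 65.5
```

```bash
python3 d.py 523,84,70; python3 - <<'E'
from m import *
c=cap('wrist'); print(rims(c,'yellow',.092))
E
```

```text
t 14.1 tcp [522.4  84.2  71.9] xaxis [0.966 0.257 0.001] z [ 0.001  0.    -1.   ] q [ 0.28  0.6  -0.62  1.98  0.52  0.72 -1.96] gap 0.711 F [-0.2  0.9 -1.1]
523,84,70 -> [0.5 0.4 1.9]
[(array([522.8,  84.9]), 'r', np.float64(27.9), 'ztop', np.float64(92.4), 6097)]
```

Cup is centred over yellow. Lowering (about 19.5 mm to contact).

{"api": "step_arm", "payload": {"increments": "0 0 6 0 1; 0 0 11 0 1; 0 0 14 0 1; 0 0 16 0 1; 0 0 17 0 1; 0 0 18 0 1; 0 0 18.7 0 1; 0 0 19.3 0 1; 0 0 19.8 0 1; 0 0 19.8 0 1"}}

```text
time_s: 15.15
tcp_pos: [0.5221, 0.084, 0.0525]
tcp_rot: [3.114, 0.407, 0.0]
wrist_force: [-3.5, -0.8, 9.4]
finger_gap: 0.713
grip_force: 66.6
```

Contact. Releasing and rising.

{"api": "step_arm", "payload": {"increments": "0 0 0 0 0.25; 0 0 0 0 0.2; 0 0 0 0 0.1; 0 0 0 0 0; 0 0 0 0 0; 0 0 0 0 0; 0 0 -8 0 0; 0 0 -30 0 0; 0 0 -65 0 0; 0 0 -105 0 0; 0 0 -140 0 0; 0 0 -150 0 0; 0 0 -150 0 0"}}

```text
time_s: 16.45
tcp_pos: [0.5232, 0.0841, 0.2034]
tcp_rot: [3.114, 0.406, 0.006]
wrist_force: [-0.6, 0.3, -0.8]
finger_gap: 1.003
grip_force: 0.0
```

```bash
python3 - <<'E'
from m import *
c=cap('wrist'); print(rims(c,'yellow',.072),trays(c,'yellow'),rims(c,'green',.076))
E
python3 d.py 617,-64,200
```

```text
[(array([521.4,  84.3]), 'r', np.float64(28.6), 'ztop', np.float64(73.2), 1852)] [(523, 84, 110, 110, 10.7, 530)] [(array([617.4, -62.9]), 'r', np.float64(17.8), 'ztop', np.float64(77.3), 1524)]
t 16.5 tcp [522.1  83.6 201.7] xaxis [0.967 0.257 0.001] z [ 0.001 -0.001 -1.   ] q [ 0.4   0.41 -0.75  1.9   0.34  0.96 -1.82] gap 1.005 F [-0.2 -0.2 -1.1]
617,-64,200 -> [ 53.8 167.    1.9]
```

{"api": "step_arm", "payload": {"increments": "4 13 0 0 0; 13 40 0 0 0; 24 73 0 0 0; 35 107 0 0 0; 45 137 2 0 0; 51 156 2 0 0; 55 166 2 0 0; 55 166 10 0 0; 55 166 35 0 0; 55 166 70 0 0; 55 166 102 0 0; 55 166 127 0 0; 55 166 142 0 0; 55 166 150 0 0; 55 166 153 0 0; 55 166 153 0 0; 55 166 153 0 0"}}

```text
time_s: 18.2
tcp_pos: [0.6187, -0.0623, 0.0496]
tcp_rot: [3.115, 0.407, 0.003]
wrist_force: [-0.1, -0.0, -0.0]
finger_gap: 0.997
grip_force: 0.0
```

{"api": "step_arm", "payload": {"increments": "0 0 0 0 0.1; 0 0 0 0 0.2; 0 0 0 0 0.3; 0 0 0 0 0.4; 0 0 0 0 0.5; 0 0 0 0 0.7; 0 0 0 0 1; 0 0 0 0 1; 0 0 0 0 1"}}

```text
time_s: 19.1
tcp_pos: [0.6184, -0.0629, 0.0495]
tcp_rot: [3.114, 0.406, 0.002]
wrist_force: [-1.5, -1.4, 5.5]
finger_gap: 0.648
grip_force: 62.9
```

```bash
python3 d.py 490,-240,170
```

```text
t 19.1 tcp [618.4 -62.9  49.5] xaxis [0.967 0.256 0.001] z [ 0.001 -0.001 -1.   ] q [ 0.47  0.75 -0.57  1.75  0.54  0.8  -1.67] gap 0.648 F [-1.5 -1.4  5.5]
490,-240,170 -> [-169.4  138.4 -120.5]
```

{"api": "step_arm", "payload": {"increments": "0 0 -5 0 1; 0 0 -20 0 1; 0 0 -45 0 1; 0 0 -75 0 1; 0 0 -100 0 1; -4 3 -113 0 1; -16 13 -118 0 1; -37 30 -118 0 1; -62 51 -118 0 1; -88 72 -118 0 1; -113 92 -118 0 1; -137 112 -118 0 1; -155 127 -113 0 1; -166 136 -100 0 1; -169 138 -80 0 1; -169 138 -55 0 1; -169 138 -32 0 1; -169 138 -21 0 1; -169 138 -20 0 1; -169 138 -20 0 1"}}

```text
time_s: 21.1
tcp_pos: [0.4903, -0.2387, 0.0684]
tcp_rot: [-3.115, -0.408, -0.0]
wrist_force: [0.5, -0.1, -2.3]
finger_gap: 0.645
grip_force: 63.8
```

```bash
python3 d.py 490,-240,70; python3 - <<'E'
from m import *
c=cap('wrist'); print(rims(c,'green',.096))
E
```

```text
t 21.1 tcp [ 490.3 -238.7   68.4] xaxis [0.966 0.258 0.   ] z [ 0.  0. -1.] q [ 0.86  0.62 -0.57  1.94  0.49  0.73 -1.32] gap 0.645 F [ 0.5 -0.1 -2.3]
490,-240,70 -> [-0.6  1.2 -1.6]
[(array([ 491.5, -237.6]), 'r', np.float64(17.1), 'ztop', np.float64(95.9), 4192)]
```

{"api": "step_arm", "payload": {"increments": "-1 1 5 0 1; -1 2 10 0 1; -1 2 13 0 1; -1 2 15 0 1; -1 2 16.5 0 1; -1 2 17.5 0 1; -1 2 18.2 0 1; -1 2 18.8 0 1; -1 2 18.8 0 1"}}

```text
time_s: 22.05
tcp_pos: [0.4895, -0.2414, 0.0496]
tcp_rot: [3.115, 0.407, 0.0]
wrist_force: [-0.0, 0.1, -2.0]
finger_gap: 0.644
grip_force: 63.9
```

{"api": "step_arm", "payload": {"increments": "0 0 0.5 0 1; 0 0 1 0 1; 0 0 1.4 0 1; 0 0 1.4 0 1"}}

```text
time_s: 22.45
tcp_pos: [0.4896, -0.2414, 0.0494]
tcp_rot: [3.114, 0.407, -0.001]
wrist_force: [-3.6, 1.6, 11.8]
finger_gap: 0.649
grip_force: 65.1
```

Firm contact. Backing off half a mm, releasing and rising.

{"api": "step_arm", "payload": {"increments": "0 0 -0.6 0 1; 0 0 -0.6 0 0.3; 0 0 -0.6 0 0.25; 0 0 -0.6 0 0.15; 0 0 -0.6 0 0; 0 0 -0.6 0 0; 0 0 -0.6 0 0; 0 0 -8 0 0; 0 0 -30 0 0; 0 0 -65 0 0; 0 0 -105 0 0; 0 0 -140 0 0; 0 0 -150 0 0; 0 0 -150 0 0"}}

```text
time_s: 23.85
tcp_pos: [0.4906, -0.2419, 0.2003]
tcp_rot: [3.112, 0.406, 0.005]
wrist_force: [-0.5, 0.0, -0.5]
finger_gap: 1.001
grip_force: 0.0
```

```bash
python3 - <<'E'
from m import *
c=cap('wrist'); print(rims(c,'green',.076),trays(c,'green'))
E
python3 d.py 628,229,200
```

```text
[(array([ 489.3, -240.8]), 'r', np.float64(17.8), 'ztop', np.float64(77.2), 1167)] [(491, -241, 110, 109, 7.0, 547), (367, -80, 112, 115, 88.6, 376), (316, -277, 118, 109, 18.3, 420)]
t 23.9 tcp [ 489.4 -241.7  198.5] xaxis [0.967 0.257 0.   ] z [ 0.001 -0.001 -1.   ] q [ 0.96  0.44 -0.69  1.86  0.34  0.96 -1.19] gap 0.996 F [ 1.  -1.  -0.1]
628,229,200 -> [ 254.7 -419.3   -1.9]
```

{"api": "step_arm", "payload": {"increments": "10 -16 0 0 0; 28 -46 0 0 0; 48 -79 0 0 0; 68 -112 0 0 0; 88 -145 0 0 0; 108 -178 0 0 0; 128 -211 0 0 0; 148 -244 0 0 0; 168 -277 0 0 0; 188 -310 0 0 0; 208 -343 0 0 0; 226 -373 0 0 0; 241 -397 0 0 0; 250 -412 0 0 0; 255 -419 0 0 0; 255 -419 0 0 0; 255 -419 0 0 0"}}

```text
time_s: 25.6
tcp_pos: [0.6278, 0.2276, 0.1968]
tcp_rot: [3.114, 0.406, -0.003]
wrist_force: [-0.1, -0.8, -0.0]
finger_gap: 0.992
grip_force: 0.0
```

```bash
python3 - <<'E'
from m import *
c=cap('wrist'); print(rims(c,'blue',.076))
E
python3 d.py 628,229,50
```

```text
[(array([627.8, 229.4]), 'r', np.float64(22.8), 'ztop', np.float64(77.2), 1571)]
t 25.65 tcp [628.1 227.2 197.2] xaxis [ 0.967  0.255 -0.002] z [-0.001 -0.002 -1.   ] q [ 0.09  0.66 -0.71  1.55  0.46  1.11 -2.04] gap 1.003 F [ 0.3 -0.2  0.2]
628,229,50 -> [  0.6  -1.9 147.2]
```

{"api": "step_arm", "payload": {"increments": "0 -2 20 0 0; 0 -2 55 0 0; 0 -2 90 0 0; 0 -2 115 0 0; 0 -2 131 0 0; 0 -2 141 0 0; 0 -2 147 0 0; 0 -2 147 0 0; 0 -2 147 0 0.2; 0 -2 147 0 0.3; 0 -2 147 0 0.4; 0 -2 147 0 0.5; 0 -2 147 0 0.6; 0 -2 147 0 0.8; 0 -2 147 0 1; 0 -2 147 0 1; 0 -2 147 0 1; 0 -2 147 0 1"}}

```text
time_s: 27.45
tcp_pos: [0.6287, 0.2311, 0.0523]
tcp_rot: [3.115, 0.406, 0.003]
wrist_force: [0.3, -1.6, 5.3]
finger_gap: 0.561
grip_force: 62.3
```

```bash
python3 d.py 616,-66,170
```

```text
t 27.45 tcp [628.7 231.1  52.3] xaxis [0.967 0.257 0.002] z [ 0.002  0.    -1.   ] q [ 0.02  0.83 -0.61  1.61  0.58  0.89 -2.12] gap 0.561 F [ 0.3 -1.6  5.3]
616,-66,170 -> [ -88.3  283.9 -117.8]
```

{"api": "step_arm", "payload": {"increments": "0 0 -5 0 1; 0 0 -20 0 1; 0 0 -45 0 1; 0 0 -75 0 1; 0 0 -100 0 1; -2 5 -113 0 1; -7 23 -118 0 1; -16 52 -118 0 1; -27 86 -118 0 1; -38 121 -118 0 1; -49 156 -118 0 1; -60 192 -118 0 1; -70 225 -118 0 1; -79 253 -116 0 1; -85 273 -108 0 1; -88 282 -90 0 1; -88 284 -65 0 1; -88 284 -40 0 1; -88 284 -25 0 1; -88 284 -20 0 1"}}

```text
time_s: 29.45
tcp_pos: [0.6137, -0.0645, 0.0682]
tcp_rot: [-3.113, -0.41, 0.007]
wrist_force: [0.1, -0.3, -2.0]
finger_gap: 0.563
grip_force: 62.1
```

{"api": "step_arm", "payload": {"increments": "0 0 0 0 1; 0 0 0 0 1"}}

```text
time_s: 29.65
tcp_pos: [0.6164, -0.0653, 0.0719]
tcp_rot: [-3.115, -0.408, -0.002]
wrist_force: [0.7, -0.6, -0.9]
finger_gap: 0.556
grip_force: 62.1
```

```bash
python3 d.py 616,-66,70; python3 - <<'E'
from m import *
c=cap('wrist'); print(rims(c,'blue',.096))
c=cap('scene'); print(trays(c,'blue'))
E
```

```text
t 29.65 tcp [616.4 -65.3  71.9] xaxis [0.966 0.258 0.001] z [ 0.001  0.    -1.   ] q [ 0.51  0.73 -0.62  1.75  0.54  0.84 -1.67] gap 0.556 F [ 0.7 -0.6 -0.9]
616,-66,70 -> [-0.6  0.6  1.9]
[(array([617.6, -64.4]), 'r', np.float64(21.3), 'ztop', np.float64(96.6), 4594)]
[(619, -67, 110, 112, 88.6, 622)]
```

{"api": "step_arm", "payload": {"increments": "-1 1 6 0 1; -1 2 11 0 1; -1 2 14 0 1; -1 2 16 0 1; -1 2 17 0 1; -1 2 18 0 1; -1 2 18.7 0 1; -1 2 19.2 0 1; -1 2 19.6 0 1; -1 2 19.6 0 1"}}

```text
time_s: 30.75
tcp_pos: [0.6153, -0.0682, 0.0523]
tcp_rot: [3.115, 0.407, 0.0]
wrist_force: [-2.8, -0.1, 5.2]
finger_gap: 0.564
grip_force: 62.7
```

Contact. Release and rise.

{"api": "step_arm", "payload": {"increments": "0 0 0 0 0.4; 0 0 0 0 0.35; 0 0 0 0 0.3; 0 0 0 0 0.2; 0 0 0 0 0.1; 0 0 0 0 0; 0 0 0 0 0; 0 0 -8 0 0; 0 0 -30 0 0; 0 0 -65 0 0; 0 0 -105 0 0; 0 0 -145 0 0; 0 0 -165 0 0; 0 0 -170 0 0; 0 0 -170 0 0; 0 0 -170 0 0"}}

```text
time_s: 32.35
tcp_pos: [0.6143, -0.0685, 0.2202]
tcp_rot: [-3.115, -0.407, 0.003]
wrist_force: [-0.3, -0.5, 0.7]
finger_gap: 0.998
grip_force: 0.0
```

```bash
python3 - <<'E'
from m import *
c=cap('wrist'); print(rims(c,'blue',.076),trays(c,'blue'))
c=cap('side'); cv2.imwrite('pics/side_end.png',c['color'][:,:,::-1])
for k,z in(('blue',.076),('yellow',.072),('green',.076)): print(k,rims(c,k,z))
E
```

```text
[(array([614.2, -68. ]), 'r', np.float64(22.9), 'ztop', np.float64(77.2), 1281)] [(616, -67, 109, 110, 88.4, 620)]
blue [(array([610.7, -67.2]), 'r', np.float64(22.2), 'ztop', np.float64(79.3), 80)]
yellow [(array([519.2,  84. ]), 'r', np.float64(28.7), 'ztop', np.float64(75.4), 162)]
green [(array([ 486.2, -238.6]), 'r', np.float64(17.3), 'ztop', np.float64(81.0), 55)]
```

View pics/side_end.png

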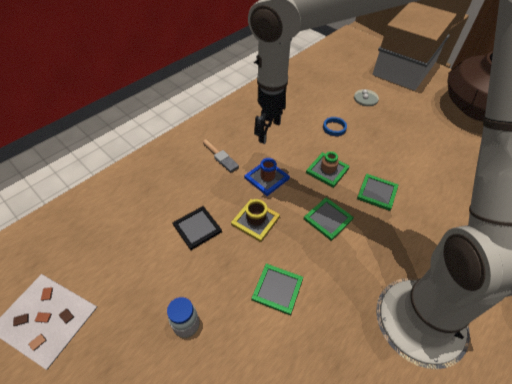

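The side picture shows the beaker upright in blue (267,170), the cup in yellow (256,212) and the flask in the far green tray (329,165). All are within about 2 mm of centre, and the jar, tape roll and brush have not been touched.

```bash
python3 -c "
from cell import arm
print(arm.job_done())"
```

```text
the job is handed in; nothing more can be done
None
```

The job is handed in: the beaker is in the blue tray, the cup in the yellow and the flask in the far green tray, each upright and within about 2 mm of centre, finished at about 32 s.

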